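Jack up the bench supply and hold it

ROBOT

A 7-joint arm with a two-finger parallel gripper is mounted at the origin on a cart in front of the work surface, level with it; the furniture and walls round the work are solid. World frame = base frame: x ahead of the robot, y to its left, z up, the work surface at z = 0. Lengths are in m, angles in rad, forces in N, time in s.
With the tool pointing down it reaches from about 0.4 to 0.85 m from the base axis. Payload 4.5 kg.
Tool frame: the origin (TCP) lies at the very end of the fingers, on their centre line; the grasp point (between the pads) lies 19 mm behind it (grip_point_offset is the distance from the TCP to the grasp point, in m); z points along the fingers, y is the line along which they close (so a half turn about z gives the same grasp; the last joint's range is limited). The gripper opens to 88 mm and grips with 3 to 60 N. Pads are 18 mm wide; open, the fingers measure 123 mm over their backs; the gripper's body (75 mm by 187 mm) begins 45 mm behind the grasp point.
Start: joints at [1.185, 0.689, -0.195, 1.565, 0.157, 0.902, -0.215], TCP at [0.255, -0.571, 0.239] pointing down, gripper open.
Joint ranges: [-3.01, 3.01], [-0.46, 2.08], [-1.47, 1.51], [0.13, 2.56], [-1, 4.14], [0.04, 2.09], [-2.66, 2.66]. Speed limits (rad/s): [2.57, 2.57, 3.14, 3.14, 3.14, 3.14, 3.14].

INTERFACE

Orientations are given as a unit quaternion [x, y, z, w].
In Python, from plant import get_state, snapshot, camera_params, finish_job, grip_point_offset gives the robot as it stands.
- The arm moves only by the shell command python3 -m handwheel [FORCE], which reads ROWS from standard input. ROWS is one flat JSON list of numbers that holds 1 to 10 rows one after another, with no inner brackets; each row has 7 numbers: the opening from 0.0 (shut) to 1.0 (fully open), then dx, dy, dz in parts of the range, where 1.0 means 0.5 m, then a rotation vector rx, ry, rz in fractions of the full range, 1 being pi rad; each row is the pose to reach, as a shift and turn from the pose commanded when the command began, along the tool's axes at that moment; what a row does not reach only later rows make up. A row lasts 1/10 s, in which the tool goes at most 0.05 m and 0.15 rad, less where a joint would pass 70% of its speed; a pose out of reach is approached as far as the arm can. The fingers move at their own pace and stop on an object; FORCE is the grip in N (left out, the last holds). Time passes only in rows, so rows that do not move let the fingers close. It prints the time, the measured TCP pose, the force, the opening and the grip force at its end. Shift and turn numbers lie between -1 and 1, and a call with a number outside is refused. Input that does not fit is refused with a message, and nothing moves.
- get_state(): the state, without advancing time (a new reading comes with each control period).
- snapshot(name): name is "scene" or "top" or "wrist"; returns (picture, depth): 400x640x3 uint8, red, green, blue; 400x640 float32, m along the optical axis (not along the pixel's ray), 0 where there is no reading.
- camera_params(name): a dict with "fx", "fy", "cx", "cy" (pixels), "k1" (the pictures are not rectified: a ray, as slopes to the right and down, at radius r is drawn at 1 + k1 r^2 times it, then the intrinsics apply), "rvec" (rotation vector, rad) and "tvec" (3), from world to camera coordinates, as OpenCV has them. Camera axes: x right, y down, z forward; pixel columns grow to the right and rows downward; lengths in m; the calibration is good to about 2 mm. A picture is of the moment at which its call begins: read the wrist's pose just before it. camera_params takes no time and is no camera call; for the wrist camera it gives the pose at the moment of the call.
- finish_job(): hands the job in; it is judged then, once.
The state is a dict: "clock": time; "q": joint angles; "qd": joint speeds; "joint_torque": joint torques, N m; "tool_pos": TCP position; "eef_rot": TCP orientation; "contact_force": force on the tool from outside, world axes, zero at the start; "moment": the same for the moment, N m; "opening": opening from 0.0 (shut) to 1.0 (fully open); "finger_force": force on a finger pad.
Only numpy, scipy, OpenCV 4.12 (cv2) and the standard library are available. Lean on these libraries where they do the work, as an engineer would, in place of code of your own. Each camera call takes 0.05 s, during which the arm holds its last target. There are 200 camera calls.

TASK

Set the small red jack flat on the counter with its saddle centred under the yellow-marked lift pad of the grey bench supply. Pump the black lever once fully down as a trial, let it come all the way back up, then push it fully down again and finish while still holding it down, so that the supply's tab side stays lifted on the jack alone. Do not shove the supply or disturb the other things on the counter.

Things in the scene. Friction and masses are not known exactly. Their poses are not given: they have to be found in the camera images.
- jack: Small red lever jack, loose, 0.99 kg. Origin: underside of base; x = towards the saddle (toe), z up. Base x -105 to +85, 70 mm wide, 8 thick. Grip it from above by its red body block, centre x = +3: 50 mm long, 34 mm wide across y, top at z = 66; its mass centres there. In front: ram guide 32 wide, 30 high. Behind: pivot ears 32 wide, 58 high, then the lever, sloping up over -x.
- saddle_top (a point): Centre of the top of the jack's saddle, a dark steel disc 34 mm in diameter at x = +60, y = 0 of the jack; 42 mm above the counter with the lever up. It rises straight up, 60 mm per rad of lever (30 mm at full stroke).
- press_point (a point): Centre of the top of the black paddle (48 long, 32 wide, 14 thick) at the lever's end, to be pushed down. The lever's pin lies along the jack's y at x = -34, z = 46; this point is 120 mm along the lever from the pin and 7 mm above its line. Lever up (sloping 0.49 rad up to the rear): x = -137, z = 109. Fully down (level): x = -154, z = 53 (jack frame, mm).
- lever (a joint): Lever of the jack: 0 = up (rest, slope 0.49 rad), 0.5 rad = fully down, its stop. A spring pushes it back up when let go (about 0.24 Nm up, 0.34 Nm down); with the load it needs about 5 to 8 N at the paddle. It does not latch.
- case: Grey bench power supply, loose, about 1.4 kg (varies 30 %), 160 (x) x 150 (y) mm, 90 high, on four rubber feet. Origin: centre, at the underside of the feet, z up. A steel lift tab, 50 mm wide, top at z = 66, sticks out of the middle of its -y side to y = -140. Lifted there, it tips on its feet at y = +60; the feet on the tab side leave the counter.
- lift_pad (a point): Centre of the underside of the lift pad, a black rubber disc 28 mm in diameter under the tab at x = 0, y = -120 of the case, 54 mm above the counter at rest (12 mm above the lowered saddle). A yellow 32 mm disc with a black dot on the tab's top marks it. The jack fits in along the case's +y, toe first.
- multimeter: Orange and black multimeter lying flat, 149 x 75 x 41 mm; bystander.
- tape_measure: Black tape measure with a yellow disc, standing, 37 x 74 x 64 mm; bystander.
- cutters: Red-handled cutters lying flat, 56 x 156 x 12 mm; bystander.
- screwdriver_2: Red screwdriver lying flat, 221 mm long; bystander.
- glue_a: Small white and blue glue bottle, standing, 39 mm in diameter, 125 mm high; bystander.

How it is judged:
By the outcome, as a careful person would: the job done as asked, in the order asked, and still so for the second after the job is handed in, while the arm keeps its last pose, push and grip.
It also fails if it takes over 61 s, if anything falls off the work surface, if the arm or the gripper's body presses on something with over 40 N, if the wrist force passes 120 N, or if a joint passes its speed limit or range.

## Working session

There is one attempt and no reset: what is moved stays moved. The work goes in short steps, Python scripts to look and compute and a shell command to move; the robot and the scene stay as the last step left them, time stands still between calls to the robot, and variables do not carry over. Pictures are saved under pics/ and viewed, at most 10 in all, crops included, and the job is handed in when it is done.

```bash
mkdir -p pics; cat > h.py <<'E'
import numpy as np, cv2
from scipy.spatial.transform import Rotation as R
from plant import get_state, snapshot, camera_params, grip_point_offset
def cloud(name):
    p=camera_params(name); im,d=snapshot(name)
    K=np.array([[p['fx'],0,p['cx']],[0,p['fy'],p['cy']],[0,0,1]])
    h,w=d.shape
    uv=np.stack(np.meshgrid(np.arange(w),np.arange(h)),-1).reshape(-1,1,2).astype(float)
    # invert drawn = ray*(1+k1 r^2)
    n=cv2.undistortPoints(uv,K,np.array([p['k1'],0,0,0,0.])).reshape(h,w,2)
    X=np.dstack([n*d[...,None],d])
    Rm=cv2.Rodrigues(np.array(p['rvec'],float))[0]
    W=(X-np.array(p['tvec']).ravel())@Rm
    W[d==0]=np.nan
    return im,d,W
def save(im,n): cv2.imwrite('pics/'+n,im[...,::-1])
E
python3 - <<'E'
from h import *
s=get_state(); print(s)
a=cloud('scene'); b=cloud('top')
np.savez('v0.npz',si=a[0],sw=a[2],ti=b[0],tw=b[2])
save(a[0],'scene0.png'); save(b[0],'top0.png')
E
```

```text
{'clock': 0.0, 'q': array([ 1.18477853,  0.68997982, -0.19448525,  1.56633086,  0.15729398,
        0.90245205, -0.21511204]), 'qd': array([ 0.00162484, -0.00039554, -0.00027093,  0.00125727,  0.0022751 ,
        0.0013086 ,  0.00118864]), 'joint_torque': array([-3.42036383e-04, -5.27561653e+01, -1.26719914e+00, -1.53427309e+01,
       -5.26539492e-02,  6.71208400e-03,  1.79470203e-04]), 'tool_pos': array([ 0.25444131, -0.5701927 ,  0.23791539]), 'eef_rot': array([ 9.78044843e-01,  2.08392637e-01, -2.51702648e-04, -8.54474925e-04]), 'contact_force': array([ 0.34873601, -0.78037236, -0.58617265]), 'moment': array([ 0.02145236, -0.02922731,  0.01231509]), 'finger_force': 0.0, 'opening': 1.000856069626362}
```

View pics/top0.png

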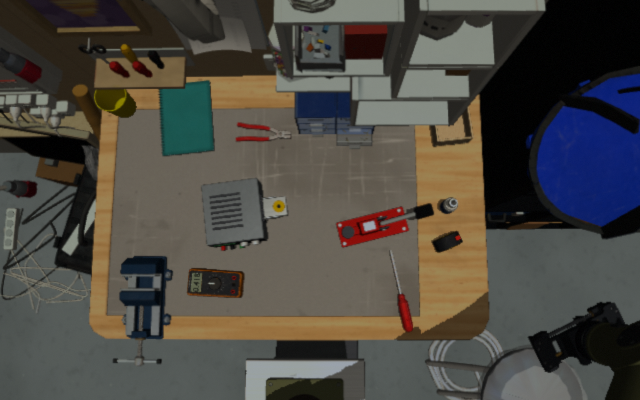

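View pics/scene0.png

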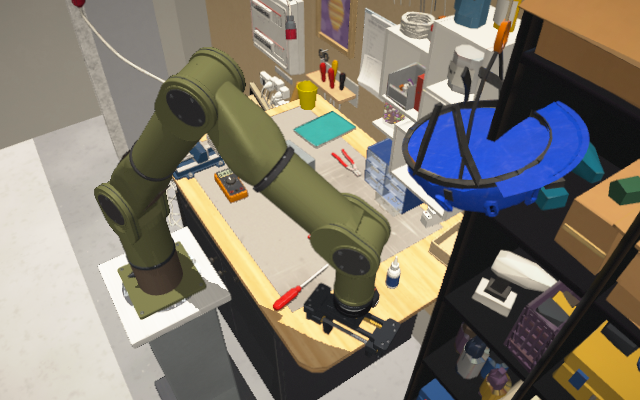

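Top view: yellow mark at about (279,206) on the tab of the case at (234,212). The jack's saddle is at (348,231), its body block at (370,226) and its paddle at (424,210). The glue bottle (449,204) and tape measure (447,241) are close behind the jack.

```bash
python3 - <<'E'
from h import *
v=np.load('v0.npz'); im=v['ti'].astype(int); W=v['tw']
for n,u in dict(mark=(279,206),case=(234,212),saddle=(348,231),body=(370,226),paddle=(424,210),glue=(449,204),tape=(447,241),box=(355,140),box2=(315,130),shelf=(400,110)).items(): print(n,W[u[1],u[0]].round(4))
r,g,b=im[...,0],im[...,1],im[...,2]
z=W[...,2]
def reg(m,x0,x1,y0,y1):
    k=np.zeros_like(m);k[y0:y1,x0:x1]=1; return m&k
y=reg((r>150)&(g>120)&(b<90),262,295,190,222); P=W[y]; print('yellow',y.sum(),np.nanmean(P,0).round(4))
c=reg((z>.075)&(z<.11),195,270,170,255); P=W[c]; print('case rect',c.sum(),np.nanmedian(P[:,2]),cv2.minAreaRect(P[:,:2].astype(np.float32)))
j=reg((z>.003)&(z<.016),330,412,200,250)&(r>110)&(g<80); P=W[j]; print('jack base',cv2.minAreaRect(P[:,:2].astype(np.float32)), np.nanmedian(P[:,2]))
k=reg((z>.055)&(z<.075),355,385,210,240); P=W[k]; print('body',k.sum(),cv2.minAreaRect(P[:,:2].astype(np.float32)),P.mean(0))
k=reg((z>.09)&(z<.125),405,436,198,225)&(r<70); P=W[k]; print('paddle',k.sum(),cv2.minAreaRect(P[:,:2].astype(np.float32)),P.mean(0))
k=reg((z>.035)&(z<.048),335,362,220,243); P=W[k]; print('saddle',k.sum(),P.mean(0))
k=reg((z>.06)&(z<.072),262,295,190,222); P=W[k]; print('tab',cv2.minAreaRect(P[:,:2].astype(np.float32)))
s=get_state(); print(R.from_quat(s['eef_rot']).as_matrix().round(3))
big=cv2.resize(v['ti'][160:330,190:480],None,fx=2.7,fy=2.7,interpolation=cv2.INTER_CUBIC); save(big,'crop.png')
E
```

```text
mark [0.5536 0.0663 0.0681]
case [0.5353 0.1804 0.0902]
saddle [ 0.4891 -0.1159  0.0447]
body [ 0.5004 -0.173   0.0664]
paddle [ 0.5371 -0.308   0.107 ]
glue [ 0.5544 -0.3758  0.0919]
tape [ 0.461  -0.3751  0.0588]
box [ 0.7489 -0.1383  0.0071]
box2 [ 0.763  -0.0277  0.0589]
shelf [ 0.7832 -0.2452  0.1612]
yellow 58 [0.5527 0.0682 0.0661]
case rect 3586 0.08935984528030087 ((0.5334116220474243, 0.18366070091724396), (0.17223607003688812, 0.15588060021400452), 7.205976963043213)
jack base ((0.504999577999115, -0.18338577449321747), (0.06894003599882126, 0.19018350541591644), 13.948596954345703) 0.007472931403340401
body 264 ((0.5043733716011047, -0.17976388335227966), (0.033323872834444046, 0.07169533520936966), 13.735445976257324) [ 0.50202874 -0.17182598  0.06479633]
paddle 226 ((0.5353322625160217, -0.30418750643730164), (0.03178621828556061, 0.04862857609987259), 13.536953926086426) [ 0.53477284 -0.30535103  0.10703947]
saddle 127 [ 0.48835009 -0.11521023  0.0414502 ]
tab ((0.5487857460975647, 0.08001148700714111), (0.06315647810697556, 0.06313575804233551), 5.967194557189941)
[[ 0.913  0.408 -0.001]
 [ 0.408 -0.913  0.001]
 [-0.    -0.002 -1.   ]]
```

View pics/crop.png

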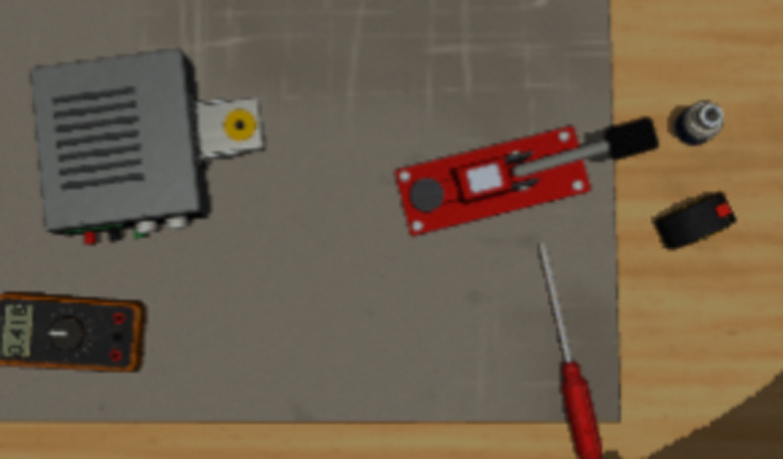

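The crop confirms the jack's toe (saddle) points at the tab, with a yaw of about 104° against roughly 97° for the case. I'll move above the body block first.

Careful with the scale: shifts go in shares of 0.5 m and turns go in shares of pi rad. That gives: 0.39 m is 0.78, -0.264 m is -0.528, -1.393 rad is -0.4434.

```bash
echo '[1, 0.78, -0.528, 0.08, 0, 0, -0.4434, 1, 0.78, -0.528, 0.08, 0, 0, -0.4434, 1, 0.78, -0.528, 0.08, 0, 0, -0.4434, 1, 0.78, -0.528, 0.08, 0, 0, -0.4434, 1, 0.78, -0.528, 0.08, 0, 0, -0.4434, 1, 0.78, -0.528, 0.08, 0, 0, -0.4434, 1, 0.78, -0.528, 0.08, 0, 0, -0.4434, 1, 0.78, -0.528, 0.08, 0, 0, -0.4434, 1, 0.78, -0.528, 0.08, 0, 0, -0.4434, 1, 0.78, -0.528, 0.08, 0, 0, -0.4434]' | python3 -m handwheel
echo '[1, 0, 0, 0, 0, 0, 0, 1, 0, 0, 0, 0, 0, 0]' | python3 -m handwheel
cat > st.py <<'E'
from h import *
s=get_state(); M=R.from_quat(s['eef_rot']).as_matrix()
print(s['clock'],s['tool_pos'].round(4),'yaw',np.degrees(np.arctan2(M[1,0],M[0,0])).round(2),'tilt',M[:2,2].round(4),'F',s['contact_force'].round(1),'open',round(s['opening'],3),'q7',s['q'].round(2))
E
python3 st.py; python3 -c "
from h import *
a=cloud('wrist');save(a[0],'w1.png');np.savez('w1.npz',i=a[0],w=a[2])"
```

```text
clock: 1.1
tool_pos: [0.5056, -0.1652, 0.1986]
eef_rot: [0.612, 0.791, 0.002, -0.0]
contact_force: [-0.4, -0.3, -0.0]
opening: 0.998
finger_force: 0.0
clock: 1.3
tool_pos: [0.5027, -0.1711, 0.1983]
eef_rot: [0.617, 0.787, -0.001, -0.0]
contact_force: [-1.0, -1.5, 0.3]
opening: 0.997
finger_force: 0.0
1.3 [ 0.5027 -0.1711  0.1983] yaw 103.85 tilt [-0.0014 -0.0006] F [-1.  -1.5  0.3] open 0.997 q7 [ 0.55  0.66 -0.52  1.88  0.48  0.72  0.01]
```

View pics/w1.png

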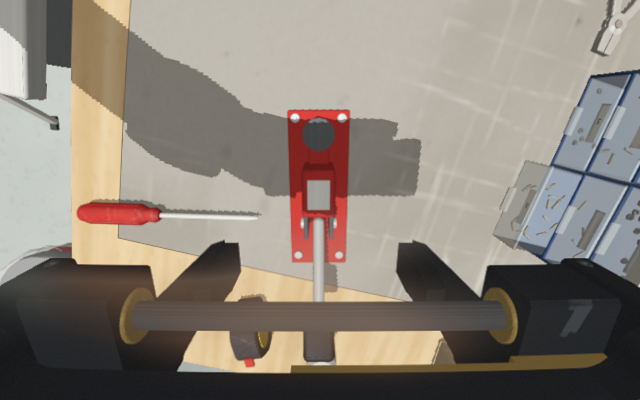

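The wrist view shows the jack straight and centred at column 319 between the fingers, with the saddle at (318,133) and the body at (318,193). I'll descend and grip.

To row units: 0.17 m is 0.34, 0.08 m is 0.16.

```bash
echo '[1, 0, 0, 0.08, 0, 0, 0, 1, 0, 0, 0.16, 0, 0, 0, 1, 0, 0, 0.22, 0, 0, 0, 1, 0, 0, 0.28, 0, 0, 0, 1, 0, 0, 0.32, 0, 0, 0, 1, 0, 0, 0.34, 0, 0, 0, 1, 0, 0, 0.34, 0, 0, 0]' | python3 -m handwheel; python3 st.py
echo '[0, 0, 0, 0, 0, 0, 0, 0, 0, 0, 0, 0, 0, 0, 0, 0, 0, 0, 0, 0, 0, 0, 0, 0, 0, 0, 0, 0, 0, 0, 0, 0, 0, 0, 0, 0, 0, 0, 0, 0, 0, 0, 0, 0, 0, 0, 0, 0, 0, 0, 0, 0, 0, 0, 0, 0, 0, 0, 0, 0, 0, 0, 0, 0, 0, 0, 0, 0, 0, 0]' | python3 -m handwheel 35; python3 st.py
```

```text
clock: 2.05
tool_pos: [0.5021, -0.172, 0.0279]
eef_rot: [0.617, 0.787, -0.001, -0.001]
contact_force: [0.2, 0.9, -0.1]
opening: 1.004
finger_force: 0.0
2.05 [ 0.5021 -0.172   0.0279] yaw 103.75 tilt [-0.0023 -0.0008] F [ 0.2  0.9 -0.1] open 1.004 q7 [ 0.4   0.93 -0.27  1.98  0.7   0.33 -0.2 ]
clock: 3.05
tool_pos: [0.5031, -0.1708, 0.0288]
eef_rot: [0.617, 0.787, -0.0, -0.0]
contact_force: [-1.3, -0.6, 2.0]
opening: 0.382
finger_force: 35.0
3.05 [ 0.5031 -0.1708  0.0288] yaw 103.87 tilt [-0.0004 -0.0002] F [-1.3 -0.6  2. ] open 0.382 q7 [ 0.4   0.92 -0.27  1.98  0.7   0.33 -0.2 ]
```

```bash
python3 - <<'E'
from h import *
# refine case pose from top edges
v=np.load('v0.npz'); W=v['tw']; im=v['ti']
z=W[...,2]; m=(z>.084)&(z<.097); k=np.zeros_like(m);k[170:255,195:270]=1; m&=k
m=cv2.morphologyEx(m.astype(np.uint8),cv2.MORPH_OPEN,np.ones((7,7)))>0
P=W[m][:,:2]; print(cv2.minAreaRect(P.astype(np.float32)),P.mean(0))
# edge line fit of tab-side edge: per row min-y point
rows=[r for r in range(400) if m[r].sum()>20]
E=np.array([W[r,np.where(m[r])[0].max(),:2] for r in rows])[6:-6]
F=np.array([W[r,np.where(m[r])[0].min(),:2] for r in rows])[6:-6]
for e in (E,F):
    l=cv2.fitLine(e.astype(np.float32),cv2.DIST_HUBER,0,.01,.01).ravel(); print('edge',np.degrees(np.arctan2(l[1],l[0])).round(2),l.round(4))
E
```

```text
((0.5381139516830444, 0.18745306134223938), (0.16066798567771912, 0.1477489173412323), 6.5643229484558105) [0.5396302  0.18787792]
edge 6.12 [0.9943 0.1067 0.536  0.114 ]
edge 8.01 [0.9902 0.1394 0.5341 0.2585]
```

Gripped: opening 0.38 is about 34 mm. I'll lift and go to a point 90 mm behind the pad, lined up with the case (yaw 96.8°).

To row units: 0.087 m is 0.174, 0.04 m is 0.08, 0.123 rad is 0.0392.

```bash
echo '[0, 0, 0, -0.02, 0, 0, 0, 0, 0, 0, -0.04, 0, 0, 0, 0, 0.04, 0.05, -0.04, 0, 0, 0.0095, 0, 0.08, 0.1, -0.04, 0, 0, 0.0223, 0, 0.12, 0.15, -0.04, 0, 0, 0.035, 0, 0.148, 0.174, -0.04, 0, 0, 0.0392, 0, 0.148, 0.174, -0.04, 0, 0, 0.0392, 0, 0.148, 0.174, -0.04, 0, 0, 0.0392, 0, 0.148, 0.174, -0.04, 0, 0, 0.0392]' | python3 -m handwheel; python3 st.py
python3 - <<'E'
from h import *
a=cloud('top');b=cloud('wrist');np.savez('v2.npz',ti=a[0],tw=a[2],wi=b[0],ww=b[2])
save(np.vstack([b[0],cv2.resize(a[0][160:270,190:450],(640,271))])[:600],'v2.png') if 0 else None
c=cv2.resize(a[0][165:265,200:440],(640,267)); save(np.vstack([b[0][:330],c]),'v2.png')
E
```

```text
clock: 3.95
tool_pos: [0.5686, -0.0798, 0.0485]
eef_rot: [0.664, 0.747, -0.001, -0.0]
contact_force: [-0.5, -0.4, -9.6]
opening: 0.378
finger_force: 35.0
3.95 [ 0.5686 -0.0798  0.0485] yaw 96.74 tilt [-0.0024 -0.0016] F [-0.5 -0.4 -9.6] open 0.378 q7 [ 0.23  0.92 -0.31  1.84  0.56  0.47 -0.35]
```

View pics/v2.png

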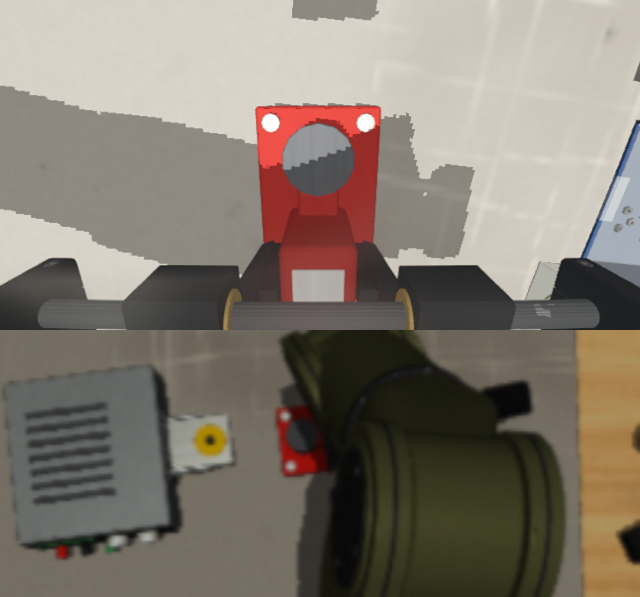

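The wrist view shows the saddle at (318,159). The top view shows the saddle in line with the yellow mark. Next I measure the offset between them.

```bash
python3 - <<'E'
from h import *
v=np.load('v2.npz')
s=get_state(); M=R.from_quat(s['eef_rot']).as_matrix()
W=v['ww']; i=v['wi'].astype(int); sat=i.max(2)-i.min(2); m=(W[...,2]>.052)&(W[...,2]<.072)&(sat<40); k=np.zeros_like(m);k[110:205,270:365]=1;m&=k
P=W[m]; c,r=cv2.minEnclosingCircle(P[:,:2].astype(np.float32)); print('saddle wrist',m.sum(),P.mean(0).round(4),c,r)
print(' in tool',((np.array([*c,P[:,2].mean()])-s['tool_pos'])@M).round(4))
W=v['tw']; i=v['ti'].astype(int); r,g,b=i[...,0],i[...,1],i[...,2]
k=np.zeros(r.shape,bool);k[190:222,262:295]=1
y=k&(r>100)&(g>80)&(b<90)&(r-b>60); yy=W[y]; c,_=cv2.minEnclosingCircle(yy[:,:2].astype(np.float32)); print('mark top',y.sum(),np.nanmean(yy,0).round(4),c,_)
k[:]=0;k[195:215,300:322]=1; sat=i.max(2)-i.min(2); m=k&(sat<35)&(W[...,2]>.052)&(W[...,2]<.075); P=W[m]; c,_=cv2.minEnclosingCircle(P[:,:2].astype(np.float32));print('saddle top',m.sum(),P.mean(0).round(4),c,_)
E
```

```text
saddle wrist 4038 [ 0.5612 -0.0241  0.0621] (0.561326801776886, -0.02469533681869507) 0.01674371398985386
 in tool [ 0.0555 -0.0013 -0.0136]
mark top 105 [0.5546 0.0681 0.0665] (0.5549107193946838, 0.06814373284578323) 0.015983587130904198
saddle top 114 [ 0.5605 -0.0229  0.0609] (0.5604164004325867, -0.023282773792743683) 0.01688334532082081
```

To row units: 0.0917 m is 0.1834, 0.0145 m is 0.029.

```bash
echo '[0, 0, 0.01, 0.02, 0, 0, 0, 0, 0, 0.01, 0.029, 0, 0, 0, 0, 0, 0.01, 0.029, 0, 0, 0, 0, 0.06, 0.01, 0.029, 0, 0, 0, 0, 0.1, 0.01, 0.029, 0, 0, 0, 0, 0.14, 0.01, 0.029, 0, 0, 0, 0, 0.17, 0.01, 0.029, 0, 0, 0, 0, 0.1834, 0.01, 0.029, 0, 0, 0, 0, 0.1834, 0.01, 0.029, 0, 0, 0, 0, 0.1834, 0.01, 0.029, 0, 0, 0]' | python3 -m handwheel; python3 st.py
python3 - <<'E'
from h import *
a=cloud('top');b=cloud('wrist');np.savez('v3.npz',ti=a[0],tw=a[2],wi=b[0],ww=b[2])
W=a[2]; i=a[0].astype(int); r,g,bb=i[...,0],i[...,1],i[...,2]
k=np.zeros(r.shape,bool);k[190:222,262:295]=1
y=k&(r>100)&(g>80)&(bb<90)&(r-bb>60); yy=W[y]; print('mark',y.sum(),np.nanmean(yy,0).round(4))
c=cv2.resize(a[0][165:265,200:440],(640,267)); save(np.vstack([b[0][:330],c]),'v3.png')
E
```

```text
clock: 5.05
tool_pos: [0.5641, 0.012, 0.0342]
eef_rot: [0.664, 0.748, -0.001, 0.001]
contact_force: [0.4, -0.9, -9.9]
opening: 0.378
finger_force: 35.0
5.05 [0.5641 0.012  0.0342] yaw 96.75 tilt [-0.0002 -0.0018] F [ 0.4 -0.9 -9.9] open 0.378 q7 [ 0.04  0.93 -0.25  1.88  0.54  0.4  -0.5 ]
mark 0 [nan nan nan]<stdin>:5: RuntimeWarning: Mean of empty slice
```

View pics/v3.png

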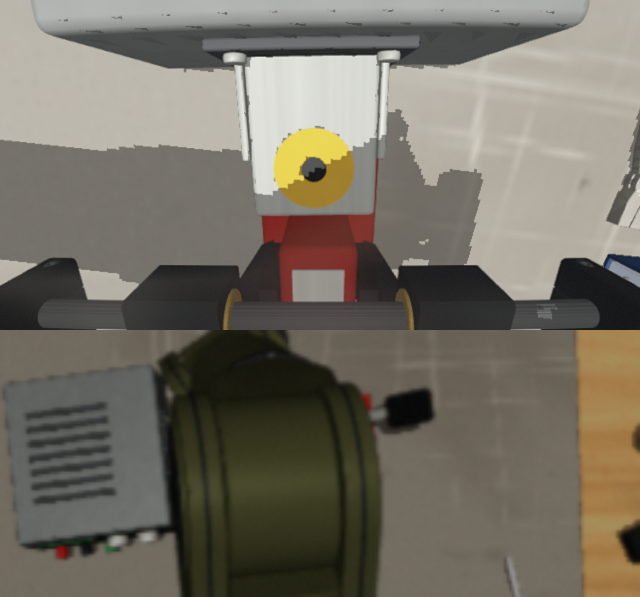

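The wrist view shows the yellow mark at (314,168) over the jack. I'll compare it in tool coordinates with the saddle as seen earlier by the same camera.

```bash
python3 - <<'E'
from h import *
v=np.load('v3.npz');W=v['ww'];i=v['wi'].astype(int);r,g,b=i[...,0],i[...,1],i[...,2]
s=get_state(); M=R.from_quat(s['eef_rot']).as_matrix()
m=(r-b>70)&(g>90); k=np.zeros_like(m);k[110:215,260:365]=1;m&=k
P=W[m];c,rad=cv2.minEnclosingCircle(P[:,:2].astype(np.float32));p=np.array([*c,np.nanmean(P[:,2])])
print(m.sum(),p,rad,'tool',((p-s['tool_pos'])@M).round(4))
# tab edges direction
t=(W[...,2]>.060)&(W[...,2]<.072); k[:]=0;k[70:212,240:385]=1; t&=k&(i.max(2)-i.min(2)<40)
rows=range(75,205,3)
for f in (np.min,np.max):
    e=np.array([W[q,f(np.where(t[q])[0]),:2] for q in rows]); l=cv2.fitLine(e.astype(np.float32),cv2.DIST_HUBER,0,.01,.01).ravel(); print(np.degrees(np.arctan2(l[1],l[0])))
E
```

```text
4541 [0.55489689 0.06619368 0.06716586] 0.016106322407722473 tool [ 0.0553 -0.0029 -0.0331]
-79.881065
-84.98102
```

To row units: 0.006 m is 0.012, -0.0015 m is -0.003.

```bash
echo '[0, 0, -0.003, 0, 0, 0, 0, 0, 0, -0.003, 0.004, 0, 0, 0, 0, 0, -0.003, 0.008, 0, 0, 0, 0, 0, -0.003, 0.011, 0, 0, 0, 0, 0, -0.003, 0.012, 0, 0, 0, 0, 0, -0.003, 0.012, 0, 0, 0]' | python3 -m handwheel; python3 st.py
```

```text
clock: 5.75
tool_pos: [0.5626, 0.0133, 0.0288]
eef_rot: [0.664, 0.748, -0.0, 0.0]
contact_force: [-1.8, -1.4, 0.1]
opening: 0.383
finger_force: 35.0
5.75 [0.5626 0.0133 0.0288] yaw 96.82 tilt [ 0.0002 -0.0006] F [-1.8 -1.4  0.1] open 0.383 q7 [ 0.04  0.94 -0.24  1.88  0.55  0.39 -0.5 ]
```

Landed: the weight has come off the wrist. Now I release, rise and back off to look.

To row units: -0.17 m is -0.34, -0.15 m is -0.3.

```bash
echo '[1, 0, 0, 0, 0, 0, 0, 1, 0, 0, 0, 0, 0, 0, 1, 0, 0, 0, 0, 0, 0, 1, 0, 0, 0, 0, 0, 0, 1, 0, 0, 0, 0, 0, 0, 1, 0, 0, 0, 0, 0, 0, 1, 0, 0, 0, 0, 0, 0]' | python3 -m handwheel; python3 st.py
echo '[1, 0, 0, -0.06, 0, 0, 0, 1, 0, 0, -0.14, 0, 0, 0, 1, 0, 0, -0.22, 0, 0, 0, 1, 0, 0, -0.3, 0, 0, 0, 1, -0.1, 0, -0.34, 0, 0, 0, 0, -0.2, 0, -0.34, 0, 0, 0, 0, -0.28, 0, -0.34, 0, 0, 0, 0, -0.28, 0, -0.34, 0, 0, 0, 0, -0.28, 0, -0.34, 0, 0, 0, 0, -0.28, 0, -0.34, 0, 0, 0]' | python3 -m handwheel 20; python3 st.py
python3 - <<'E'
from h import *
b=cloud('wrist');a=cloud('top');np.savez('v4.npz',ti=a[0],tw=a[2],wi=b[0],ww=b[2])
c=cv2.resize(a[0][165:265,200:440],(640,267)); save(np.vstack([b[0][:330],c]),'v4.png')
E
```

```text
clock: 6.45
tool_pos: [0.5626, 0.0134, 0.0282]
eef_rot: [0.664, 0.748, 0.0, 0.0]
contact_force: [-1.0, 0.1, 0.5]
opening: 0.989
finger_force: 0.0
6.45 [0.5626 0.0134 0.0282] yaw 96.82 tilt [ 0.0001 -0.    ] F [-1.   0.1  0.5] open 0.989 q7 [ 0.04  0.94 -0.24  1.88  0.55  0.39 -0.5 ]
clock: 7.45
tool_pos: [0.5791, -0.1238, 0.1982]
eef_rot: [0.663, 0.749, 0.0, -0.001]
contact_force: [0.4, 0.5, -0.4]
opening: 0.57
finger_force: 0.0
7.45 [ 0.5791 -0.1238  0.1982] yaw 96.94 tilt [-0.0002  0.0014] F [ 0.4  0.5 -0.4] open 0.57 q7 [ 0.39  0.72 -0.45  1.7   0.41  0.81 -0.13]
```

View pics/v4.png

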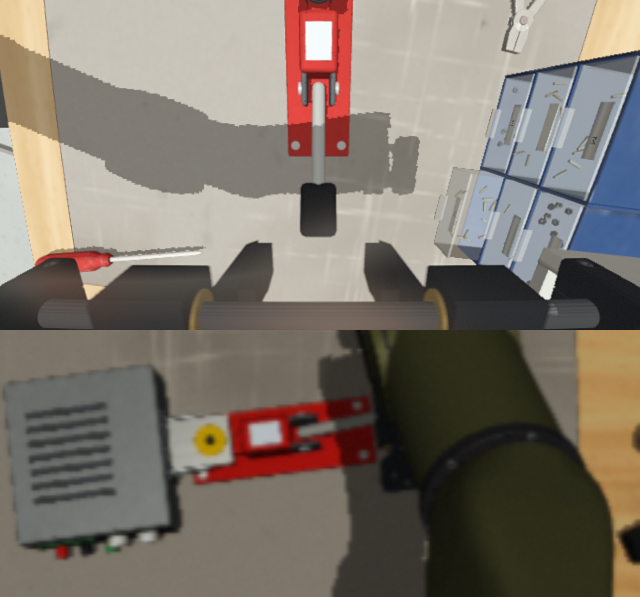

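The jack is under the tab: body at (265,432), mark at (209,440) in the lower crop. The paddle is at (318,210) in the wrist view. I'll check the fit numerically.

```bash
python3 - <<'E'
from h import *
v=np.load('v4.npz');W=v['tw'];i=v['ti'].astype(int);r,g,b=i[...,0],i[...,1],i[...,2];z=W[...,2]
k=np.zeros(r.shape,bool);k[190:222,262:295]=1
y=k&(r>100)&(g>80)&(b<90)&(r-b>60); mk=np.nanmean(W[y],0)
c,_=cv2.minEnclosingCircle(W[y][:,:2].astype(np.float32)); print('mark',y.sum(),mk.round(4),c)
k[:]=0;k[190:222,288:312]=1
w=k&(z>.058)&(z<.074)&(((r>150)&(b>150))) ; print('label px',w.sum(),W[w].mean(0).round(4))
w2=k&(z>.060)&(z<.072); rr=cv2.minAreaRect(W[w2][:,:2].astype(np.float32)); print('body-ish',rr)
k[:]=0;k[180:235,270:342]=1
j=k&(z>.003)&(z<.016)&(r>110)&(g<80); P=W[j][:,:2].astype(np.float32); rr=cv2.minAreaRect(P); print('base',rr)
W=v['ww'];i=v['wi'].astype(int);z=W[...,2]
# wrist: label/body top & paddle
k=np.zeros(z.shape,bool);k[10:70,295:342]=1
w=k&(i.min(2)>150)&(z>.055)&(z<.075); lab=W[w].mean(0);print('label wrist',w.sum(),lab.round(4))
k[:]=0;k[180:240,290:345]=1
w=k&(i.max(2)<90)&(z>.085)&(z<.13);rr=cv2.minAreaRect(W[w][:,:2].astype(np.float32));print('paddle',w.sum(),W[w].mean(0).round(4),rr)
k[:]=0;k[80:160,270:360]=1
w=k&(z>.003)&(z<.016)&(i[...,0]>110)&(i[...,1]<90);rr=cv2.minAreaRect(W[w][:,:2].astype(np.float32));print('base wrist',rr)
E
```

```text
mark 107 [0.5544 0.067  0.0666] (0.5542381405830383, 0.05486352741718292)
label px 79 [0.5609 0.0141 0.0666]
body-ish ((0.561733603477478, 0.011472873389720917), (0.03439943119883537, 0.05660480633378029), 6.435914039611816)
base ((0.5609754323959351, 0.01792561635375023), (0.07023804634809494, 0.1513119786977768), 6.193577289581299)
label wrist 1046 [0.5618 0.0123 0.0671]
paddle 1828 [ 0.5783 -0.1261  0.108 ] ((0.5784543752670288, -0.1263638734817505), (0.030909793451428413, 0.04100840538740158), 5.496858596801758)
base wrist ((0.5699079036712646, -0.05420145019888878), (0.06931387633085251, 0.08221559971570969), 6.765287399291992)
```

The fit is good: predicted saddle (0.555, 0.068) against mark (0.554, 0.068). I'll close the fingers and hover over the paddle.

To row units: 0.07 m is 0.14, -0.003 m is -0.006.

```bash
echo '[0, -0.006, -0.002, 0, 0, 0, 0, 0, -0.006, -0.002, 0, 0, 0, 0, 0, -0.006, -0.002, 0, 0, 0, 0, 0, -0.006, -0.002, 0, 0, 0, 0, 0, -0.006, -0.002, 0, 0, 0, 0, 0, -0.006, -0.002, 0.06, 0, 0, 0, 0, -0.006, -0.002, 0.12, 0, 0, 0, 0, -0.006, -0.002, 0.14, 0, 0, 0, 0, -0.006, -0.002, 0.14, 0, 0, 0, 0, -0.006, -0.002, 0.14, 0, 0, 0]' | python3 -m handwheel; python3 st.py
```

```text
clock: 8.55
tool_pos: [0.5794, -0.1285, 0.1291]
eef_rot: [0.664, 0.748, 0.0, 0.001]
contact_force: [1.3, 0.2, -0.3]
opening: 0.003
finger_force: 0.0
8.55 [ 0.5794 -0.1285  0.1291] yaw 96.82 tilt [0.0015 0.    ] F [ 1.3  0.2 -0.3] open 0.003 q7 [ 0.37  0.82 -0.4   1.75  0.47  0.67 -0.18]
```

To row units: 0.072 m is 0.144, 0.067 m is 0.134.

```bash
echo '[0, 0, 0, 0.024, 0, 0, 0, 0, -0.004, 0, 0.04, 0, 0, 0, 0, -0.01, 0, 0.056, 0, 0, 0, 0, -0.016, 0, 0.072, 0, 0, 0, 0, -0.022, 0, 0.088, 0, 0, 0, 0, -0.026, 0, 0.104, 0, 0, 0, 0, -0.03, 0, 0.12, 0, 0, 0, 0, -0.032, 0, 0.134, 0, 0, 0, 0, -0.034, 0, 0.144, 0, 0, 0, 0, -0.034, 0, 0.144, 0, 0, 0]' | python3 -m handwheel; python3 st.py
```

```text
clock: 9.55
tool_pos: [0.5812, -0.145, 0.0558]
eef_rot: [0.664, 0.748, 0.001, 0.0]
contact_force: [1.1, 2.0, 5.7]
opening: 0.007
finger_force: 2.6
9.55 [ 0.5812 -0.145   0.0558] yaw 96.84 tilt [0.001 0.001] F [1.1 2.  5.7] open 0.007 q7 [ 0.36  0.93 -0.34  1.76  0.54  0.54 -0.2 ]
```

To row units: 0.003 m is 0.006, 0.002 m is 0.004.

```bash
echo '[0, 0, 0, 0.004, 0, 0, 0, 0, 0, 0, 0.006, 0, 0, 0, 0, 0, 0, 0.006, 0, 0, 0]' | python3 -m handwheel; python3 st.py
```

```text
clock: 9.85
tool_pos: [0.5812, -0.1451, 0.0535]
eef_rot: [0.664, 0.748, 0.001, 0.0]
contact_force: [0.2, 1.6, 5.8]
opening: 0.007
finger_force: 3.0
9.85 [ 0.5812 -0.1451  0.0535] yaw 96.83 tilt [0.0012 0.0005] F [0.2 1.6 5.8] open 0.007 q7 [ 0.36  0.93 -0.33  1.76  0.54  0.54 -0.2 ]
```

To row units: 0.002 m is 0.004, 0.001 m is 0.002.

```bash
echo '[0, 0, 0, 0.002, 0, 0, 0, 0, 0, 0, 0.004, 0, 0, 0, 0, 0, 0, 0.004, 0, 0, 0]' | python3 -m handwheel; python3 st.py; python3 - <<'E'
from h import *
b=cloud('wrist');a=cloud('top')
W=a[2]; print('case top z', np.nanmedian(W[205:220,262:266,2]), [W[212,x].round(4) for x in (210,235,258)])
W=b[2];z=W[...,2];i=b[0].astype(int);r,g,bl=i[...,0],i[...,1],i[...,2]
y=(r-bl>70)&(g>90)&(z>.05)&(z<.14);print('yellow wrist',y.sum(),W[y].mean(0) if y.any() else '')
y=np.zeros(z.shape,bool);
c=cv2.resize(a[0][165:265,200:440],(640,267)); save(np.vstack([b[0][:330],c]),'v5.png')
E
```

```text
clock: 10.15
tool_pos: [0.5813, -0.1452, 0.0521]
eef_rot: [0.664, 0.748, 0.001, 0.0]
contact_force: [-0.5, 0.6, 10.3]
opening: 0.006
finger_force: 4.7
10.15 [ 0.5813 -0.1452  0.0521] yaw 96.83 tilt [0.0014 0.0002] F [-0.5  0.6 10.3] open 0.006 q7 [ 0.36  0.93 -0.33  1.77  0.54  0.53 -0.21]
case top z 0.0810051595026525 [array([0.5351, 0.2425, 0.0927]), array([0.5342, 0.1758, 0.0993]), array([0.5347, 0.1173, 0.0941])]
yellow wrist 73 [ 0.57464518 -0.12049942  0.1361702 ]
```

View pics/v5.png

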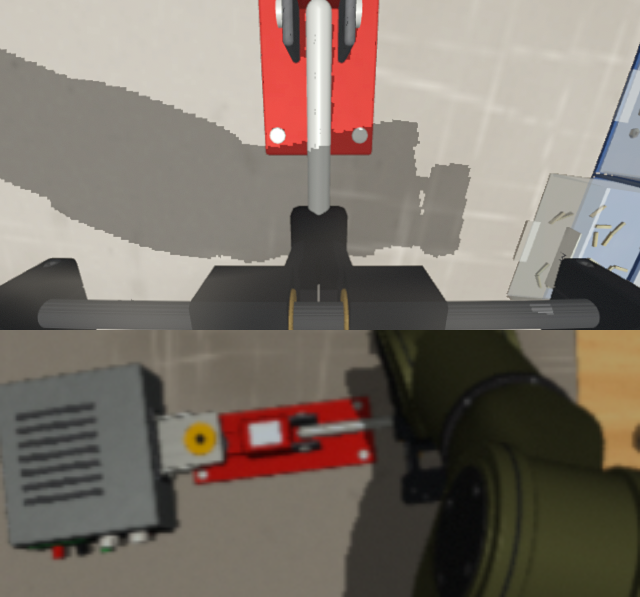

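The picture shows the supply tipped, with the mark shifted from column 209 to 200 in the crop, and the jack unmoved. One more nudge will confirm the stop.

To row units: 0.0015 m is 0.003, 0.001 m is 0.002.

```bash
echo '[0, 0, 0, 0.002, 0, 0, 0, 0, 0, 0, 0.003, 0, 0, 0, 0, 0, 0, 0.003, 0, 0, 0, 0, 0, 0, 0.003, 0, 0, 0]' | python3 -m handwheel; python3 st.py
```

```text
clock: 10.65
tool_pos: [0.5813, -0.1452, 0.0516]
eef_rot: [0.664, 0.748, 0.001, 0.001]
contact_force: [-2.6, 1.8, 16.8]
opening: 0.008
finger_force: 8.5
10.65 [ 0.5813 -0.1452  0.0516] yaw 96.82 tilt [ 0.0018 -0.0003] F [-2.6  1.8 16.8] open 0.008 q7 [ 0.35  0.93 -0.33  1.77  0.54  0.53 -0.21]
```

The stop is reached: stiff response, 17 N. I'll release slowly along the arc until clear, then wait.

To row units: -0.078 m is -0.156, 0.017 m is 0.034.

```bash
echo '[0, 0, 0, -0.012, 0, 0, 0, 0, 0.002, 0, -0.026, 0, 0, 0, 0, 0.006, 0, -0.04, 0, 0, 0, 0, 0.01, 0, -0.056, 0, 0, 0, 0, 0.016, 0, -0.074, 0, 0, 0, 0, 0.022, 0, -0.092, 0, 0, 0, 0, 0.028, 0, -0.11, 0, 0, 0, 0, 0.034, 0, -0.13, 0, 0, 0, 0, 0.034, 0, -0.156, 0, 0, 0, 0, 0.034, 0, -0.156, 0, 0, 0]' | python3 -m handwheel; python3 st.py
echo '[0, 0.02, 0, -0.18, 0, 0, 0, 0, -0.04, 0, -0.18, 0, 0, 0, 0, -0.04, 0, -0.18, 0, 0, 0, 0, -0.04, 0, -0.18, 0, 0, 0, 0, -0.04, 0, -0.18, 0, 0, 0]' | python3 -m handwheel; python3 st.py; python3 - <<'E'
from h import *
b=cloud('wrist');a=cloud('top');np.savez('v6.npz',ti=a[0],tw=a[2],wi=b[0],ww=b[2])
W=a[2];i=a[0].astype(int);r,g,bl=i[...,0],i[...,1],i[...,2];z=W[...,2]
k=np.zeros(r.shape,bool);k[190:222,262:295]=1
y=k&(r>100)&(g>80)&(bl<90)&(r-bl>60);print('mark',y.sum(),np.nanmean(W[y],0).round(4))
k[:]=0;k[190:222,288:312]=1
w=k&(z>.058)&(z<.074)&(r>150)&(bl>150);print('label',w.sum(),W[w].mean(0).round(4))
c=cv2.resize(a[0][165:265,200:440],(640,267)); save(np.vstack([b[0][:330],c]),'v6.png')
E
```

```text
clock: 11.65
tool_pos: [0.5792, -0.1289, 0.1293]
eef_rot: [0.664, 0.748, 0.0, 0.001]
contact_force: [0.2, -0.0, 0.2]
opening: 0.004
finger_force: 0.0
11.65 [ 0.5792 -0.1289  0.1293] yaw 96.81 tilt [ 0.0019 -0.0007] F [ 0.2 -0.   0.2] open 0.004 q7 [ 0.37  0.81 -0.4   1.75  0.47  0.67 -0.18]
clock: 12.15
tool_pos: [0.5796, -0.1482, 0.2163]
eef_rot: [0.664, 0.748, -0.001, -0.001]
contact_force: [-0.2, -0.5, -0.5]
opening: 0.005
finger_force: 0.0
12.15 [ 0.5796 -0.1482  0.2163] yaw 96.83 tilt [-0.0032  0.0005] F [-0.2 -0.5 -0.5] open 0.005 q7 [ 0.44  0.71 -0.47  1.66  0.4   0.87 -0.07]
mark 106 [0.5546 0.0672 0.0662]
label 79 [0.5609 0.0142 0.066 ]
```

View pics/v6.png

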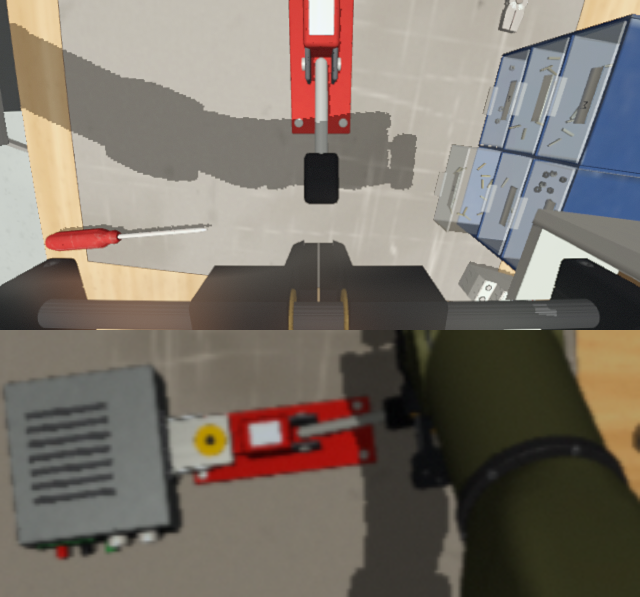

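The lever is fully up. The supply and jack are back exactly where they were: mark (0.5546, 0.0672), label unchanged. Now the second push.

To row units: 0.09 m is 0.18, 0.02 m is 0.04.

```bash
echo '[0, 0.04, 0.002, 0.06, 0, 0, 0, 0, 0.04, 0.002, 0.14, 0, 0, 0, 0, 0.04, 0.002, 0.18, 0, 0, 0, 0, 0.04, 0.002, 0.18, 0, 0, 0]' | python3 -m handwheel; python3 st.py
echo '[0, 0, 0, 0.024, 0, 0, 0, 0, -0.004, 0, 0.04, 0, 0, 0, 0, -0.01, 0, 0.056, 0, 0, 0, 0, -0.016, 0, 0.072, 0, 0, 0, 0, -0.022, 0, 0.088, 0, 0, 0, 0, -0.026, 0, 0.104, 0, 0, 0, 0, -0.03, 0, 0.12, 0, 0, 0, 0, -0.032, 0, 0.134, 0, 0, 0, 0, -0.034, 0, 0.146, 0, 0, 0, 0, -0.034, 0, 0.152, 0, 0, 0]' | python3 -m handwheel; python3 st.py
echo '[0, 0, 0, 0.002, 0, 0, 0, 0, 0, 0, 0.004, 0, 0, 0, 0, 0, 0, 0.005, 0, 0, 0, 0, 0, 0, 0.005, 0, 0, 0, 0, 0, 0, 0.005, 0, 0, 0]' | python3 -m handwheel; python3 st.py
```

```text
clock: 12.65
tool_pos: [0.5765, -0.1275, 0.1239]
eef_rot: [0.663, 0.748, -0.002, -0.003]
contact_force: [-0.7, 0.1, -1.0]
opening: 0.004
finger_force: 0.0
12.65 [ 0.5765 -0.1275  0.1239] yaw 96.92 tilt [-0.0084  0.0011] F [-0.7  0.1 -1. ] open 0.004 q7 [ 0.37  0.82 -0.4   1.75  0.48  0.67 -0.18]
clock: 13.65
tool_pos: [0.5826, -0.1452, 0.0519]
eef_rot: [0.664, 0.748, 0.001, 0.001]
contact_force: [-0.9, 0.7, 13.6]
opening: 0.003
finger_force: 6.6
13.65 [ 0.5826 -0.1452  0.0519] yaw 96.82 tilt [0.0021 0.0005] F [-0.9  0.7 13.6] open 0.003 q7 [ 0.36  0.94 -0.34  1.76  0.55  0.54 -0.21]
clock: 14.15
tool_pos: [0.5827, -0.1452, 0.0514]
eef_rot: [0.664, 0.748, 0.001, 0.001]
contact_force: [-3.3, 1.6, 19.0]
opening: 0.006
finger_force: 9.5
14.15 [ 0.5827 -0.1452  0.0514] yaw 96.81 tilt [ 0.0028 -0.0004] F [-3.3  1.6 19. ] open 0.006 q7 [ 0.36  0.94 -0.34  1.76  0.55  0.53 -0.21]
```

Firmly on the stop at 19 N. One last numeric check, hold for half a second, and hand in.

```bash
echo '[0, 0, 0, 0, 0, 0, 0, 0, 0, 0, 0, 0, 0, 0, 0, 0, 0, 0, 0, 0, 0, 0, 0, 0, 0, 0, 0, 0, 0, 0, 0, 0, 0, 0, 0]' | python3 -m handwheel | tail -4; python3 - <<'E'
from h import *
a=cloud('top');W=a[2];i=a[0].astype(int);r,g,bl=i[...,0],i[...,1],i[...,2]
k=np.zeros(r.shape,bool);k[190:222,258:295]=1
y=k&(r>100)&(g>80)&(bl<90)&(r-bl>60);m=np.nanmean(W[y],0);print('mark',y.sum(),m.round(4))
if m[2]>.078:
    from plant import finish_job; print(finish_job())
E
```

```text
eef_rot: [0.664, 0.748, 0.001, 0.001]
contact_force: [-2.2, 1.2, 19.1]
opening: 0.004
finger_force: 9.5
mark 110 [0.5532 0.0751 0.0854]
the job is handed in; nothing more can be done
None
```

The jack is centred under the pad to within about 1 mm; I pumped the lever down once, let it come fully up, pushed it down again and handed in at about 15 s holding it at 19 N, with the tab about 19 mm up on the jack alone.

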